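Put the round lids on the craft pots

TASK

Close the three open white craft pots: put each round wooden lid on the pot of its own size, small on small, medium on medium and large on large, so that it sits level on the rim with its plug inside the mouth. Leave the pots standing where they are, and do not move the square lid, the tile puzzle or the pencil pot.

Things in the scene. Friction and masses are not known exactly. Their poses are not given: they have to be found in the camera images.
- small_lid: small round lid of plain beech, loose, lying flat on the shelf with its knob up. Origin: centre of the underside, z up along the knob. From the bottom: a round locating plug 30 mm across and 5 mm high, a disc 72 mm across and 8 mm thick (z 5 to 13 mm), then the knob on the middle: a neck 16 mm across (z 13 to 21 mm) and a cylindrical head 24 mm across (z 21 to 45 mm) to pinch from any side. About 60 g. Fits the small pot.
- medium_lid: medium round lid of plain beech, loose, lying flat on the shelf with its knob up. Origin: centre of the underside, z up along the knob. From the bottom: a round locating plug 52 mm across and 5 mm high, a disc 94 mm across and 8 mm thick (z 5 to 13 mm), then the knob on the middle: a neck 16 mm across (z 13 to 21 mm) and a cylindrical head 24 mm across (z 21 to 45 mm) to pinch from any side. About 90 g. Fits the medium pot.
- large_lid: large round lid of plain beech, loose, lying flat on the shelf with its knob up. Origin: centre of the underside, z up along the knob. From the bottom: a round locating plug 74 mm across and 5 mm high, a disc 116 mm across and 8 mm thick (z 5 to 13 mm), then the knob on the middle: a neck 16 mm across (z 13 to 21 mm) and a cylindrical head 24 mm across (z 21 to 45 mm) to pinch from any side. About 130 g. Fits the large pot.
- small_pot: small white ceramic pot, an open straight round pot 60 mm across outside, 50 mm inside at the mouth, 60 mm high, standing loose on the shelf with some wooden counters in it (below 45 mm). Origin: centre of its underside, z up; rim at z = 60 mm. The lid's plug enters the mouth with 10 mm play to every side and the disc rests on the rim, so that the seated lid's origin is 55 mm above the pot's. About 350 g.
- medium_pot: medium white ceramic pot, an open straight round pot 82 mm across outside, 72 mm inside at the mouth, 60 mm high, standing loose on the shelf with some wooden counters in it (below 45 mm). Origin: centre of its underside, z up; rim at z = 60 mm. The lid's plug enters the mouth with 10 mm play to every side and the disc rests on the rim, so that the seated lid's origin is 55 mm above the pot's. About 500 g.
- large_pot: large white ceramic pot, an open straight round pot 104 mm across outside, 94 mm inside at the mouth, 60 mm high, standing loose on the shelf with some wooden counters in it (below 45 mm). Origin: centre of its underside, z up; rim at z = 60 mm. The lid's plug enters the mouth with 10 mm play to every side and the disc rests on the rim, so that the seated lid's origin is 55 mm above the pot's. About 700 g.
- square_lid: square beech lid (80 x 80 mm plate, same build and the same knob as the round ones, 45 mm high in all), loose on the shelf; it belongs to a box elsewhere and stays where it lies. Origin: centre of the underside.
- tile_puzzle: bystander: wooden sliding tile puzzle, 120 x 120 mm, 18 mm high, lying loose on the shelf. Origin: centre of the underside.
- pencil_pot: bystander: blue ceramic pencil pot 72 mm across and 95 mm high, with plastic sticks rising to 165 mm, standing loose. Origin: centre of the underside.
- vise: bystander: small steel bench vise bolted to the shelf, clamping a beech block; about 150 x 100 mm (104 mm high, its screw handle towards its -x). Origin: centre of the underside of its base.
There are look-alikes about, which are no part of the job. Leave any red look-alike of the medium_pot alone.

How it is judged:
By the outcome, as a careful person would: the job done as asked, in the order asked, and still so for the second after the job is handed in, with the robot touching nothing.
It also fails if it takes over 80 s, if anything falls off the work surface, if the arm or the gripper's body presses on something with over 40 N, if the wrist force passes 120 N, or if a joint passes its speed limit or range.

ROBOT

A 7-joint arm with a two-finger parallel gripper is mounted at the origin on the work surface. World frame = base frame: x ahead of the robot, y to its left, z up, the work surface at z = 0. Lengths are in m, angles in degrees, forces in N, time in s.
With the tool pointing down it reaches from about 0.4 to 0.85 m from the base axis. Payload 4.5 kg.
Tool frame: the origin (TCP) lies at the very end of the fingers, on their centre line; the grasp point (between the pads) lies 19 mm behind it; x points along the fingers, y is the direction in which the jaws open and shut, and the axes are right-handed (so a half turn about x gives the same grasp; the last joint's range is limited). The gripper opens to 85 mm and grips with 20 to 120 N. Pads are 22 mm wide; open, the fingers measure 114 mm over their backs; the gripper's body (76 mm by 85 mm) begins 54 mm behind the grasp point. The pads swing forward as they close: fully open they stand 13 mm farther back than shut.
Start: joints at [-61.146, 39.483, -11.15, 89.685, 9.013, 51.709, -12.324], TCP at [0.283, 0.557, 0.231] pointing down, gripper open.
Joint ranges: [-172.22, 172.22], [-26.19, 119.32], [-84.43, 86.54], [7.71, 146.69], [-57.33, 237.33], [2.42, 119.75], [-152.13, 152.13]. Speed limits (degrees/s): [147.25, 147.25, 180, 180, 180, 180, 180].

INTERFACE

Orientations are given as a 3x3 rotation matrix whose columns are the frame's x, y, z axes.
In Python, from cell import manip gives the robot as it stands.
- The arm moves only by the tool servo_tool, never from a script. Its argument "increments" is a list of rows, each a list of 7 numbers: the turn, a rotation vector about the tool's x, y, z in rad, then the shift along the tool's x, y, z in m, then the opening, from 0 (shut) to 1 (fully open). In form: [[ax, ay, az, dx, dy, dz, grip], ...]. A call has 1 to 5 rows; each row shifts and turns the commanded pose from where the row before left it, along the tool's axes as they then stand; what a row does not reach is not made up. A row lasts 1/12 s, in which the tool goes at most 41.7 mm and 7.16 degrees, less where a joint would pass 70% of its speed; a pose out of reach is approached as far as the arm can. A call with a gripper value outside its range is refused whole. The fingers move at their own pace and stop on an object; "grip_force" is the grip in N (left out, the last holds). Time passes only in rows, so rows that do not move let the fingers close. It gives the time, the measured TCP pose, the force and the opening at its end, in the units of the state.
- manip.read_state(): the state, without advancing time (a new reading comes with each control period).
- manip.grab_frame(name): name is "scene" or "top" or "wrist"; returns the picture (384x512x3 uint8, red, green, blue); there is no depth.
- manip.get_calibration(name): a dict with "camera_matrix" (3x3 intrinsics, pixels), "dist" ([k1, k2, p1, p2, k3] as OpenCV has them; the pictures are not rectified), "rvec" (rotation vector, rad) and "tvec" (3), from world to camera coordinates, as OpenCV has them. Camera axes: x right, y down, z forward; pixel columns grow to the right and rows downward; lengths in m; the calibration is good to about 2 mm. A picture is of the moment at which its call begins: read the wrist's pose just before it. get_calibration takes no time and is no camera call; for the wrist camera it gives the pose at the moment of the call.
- manip.close_job(): hands the job in, once; it reports no verdict.
Trained networks look in the newest picture that a camera, given by its name, has taken for a name from the list of things; names that differ only in an ending like _2 or _b are one class to them, and where a whole thing is asked for, a point or a joint stands for the part that bears it (a point fixed in the world has none). Each returns a list of dicts, best first, with "confidence" (0 to 1); they miss things now and then, are a little off and sometimes report something else, mostly with a low value. They report only what shows in the picture. A call takes as long as a camera call. They do not tell look-alikes from the thing itself.
- manip.find_in(name, camera): "box" ([left, top, right, bottom] in pixels, round what is visible of it).
- manip.masks_of(name, camera): "mask" (384x512 bool, what is visible of it) and "box" ([left, top, right, bottom] in pixels, round what is visible of it).
The state is a dict: "clock": time; "joints": joint angles; "qvel": joint speeds; "tau": joint torques, N m; "ee_pos": TCP position; "eef_rot": TCP orientation; "contact_force": force on the tool from outside, world axes, zero at the start; "torque": the same for the moment, N m; "opening": finger opening in m.
Only numpy, scipy, OpenCV 4.12 (cv2) and the standard library are available. Lean on these libraries where they do the work, as an engineer would, in place of code of your own. Each camera call takes 0.05 s, during which the arm holds its last target.

## Working session

There is one attempt and no reset: what is moved stays moved. The work goes in short steps, Python scripts to look and compute and a tool call to move; the robot and the scene stay as the last step left them, time stands still between calls to the robot, and variables do not carry over. Pictures are saved under pics/ and viewed, and the job is handed in when it is done.

Besides the shell and the picture viewer there is one more tool, called after "Request:" by a JSON object that holds its "name" and its "arguments". servo_tool: Moves the arm, as the interface text tells. Its arguments: {"type":"object","properties":{"increments":{"type":"array"},"grip_force":{"type":"number"}},"required":["increments"]}

```bash
mkdir -p pics; ls
python3 - <<'E'
from cell import manip
import cv2
s=manip.read_state();print(s)
for n in("scene","top","wrist"):
    cv2.imwrite(f"pics/{n}0.png",manip.grab_frame(n)[:,:,::-1])
    c=manip.get_calibration(n);print(n,c)
E
```

```text
pics
{'clock': 0.0, 'joints': array([-61.14753362,  39.53513004, -11.14454106,  89.74742139,
         9.01094316,  51.70974023, -12.32361668]), 'qvel': array([ 0.0025836 , -0.14867772, -0.02298272,  0.07359692, -0.06547438,
       -0.04747256, -0.06497764]), 'tau': array([-5.99315081e-05, -5.39612353e+01, -1.26659263e+00, -1.58545786e+01,
        9.12035845e-03,  9.24487773e-03,  7.64128771e-06]), 'ee_pos': array([0.28266101, 0.55666701, 0.23045087]), 'eef_rot': array([[-7.64980247e-04,  4.52609609e-01,  8.91708448e-01],
       [-1.77201109e-03,  8.91706696e-01, -4.52610239e-01],
       [-9.99998137e-01, -1.92635515e-03,  1.19891238e-04]]), 'contact_force': array([ 0.18982349, -0.3960041 ,  0.3726977 ]), 'torque': array([ 0.00365628, -0.01813661,  0.02001082]), 'opening': 0.085354720220406}
scene {'camera_matrix': array([[349.29218956,   0.        , 255.28074901],
       [  0.        , 349.29218956, 191.87770365],
       [  0.        ,   0.        ,   1.        ]]), 'dist': array([0.02240544, 0.        , 0.        , 0.        , 0.        ]), 'rvec': array([ 2.18920483,  0.73711257, -0.34666022]), 'tvec': array([-0.47401548, -0.1797362 ,  1.39936844])}
top {'camera_matrix': array([[347.7779836 ,   0.        , 254.48670716],
       [  0.        , 347.7779836 , 193.15324274],
       [  0.        ,   0.        ,   1.        ]]), 'dist': array([-0.05280646,  0.        ,  0.        ,  0.        ,  0.        ]), 'rvec': array([ 2.20081159, -2.18241902,  0.11393601]), 'tvec': array([-0.00967909,  0.58915636,  1.01635847])}
wrist {'camera_matrix': array([[270.44956839,   0.        , 253.01466096],
       [  0.        , 270.44956839, 189.62869692],
       [  0.        ,   0.        ,   1.        ]]), 'dist': array([-0.02888234,  0.        ,  0.        ,  0.        ,  0.        ]), 'rvec': array([-2.43779772, -1.49739586, -0.23632819]), 'tvec': array([-0.62333635, -0.04211421,  0.38051048])}
```

View pics/scene0.png

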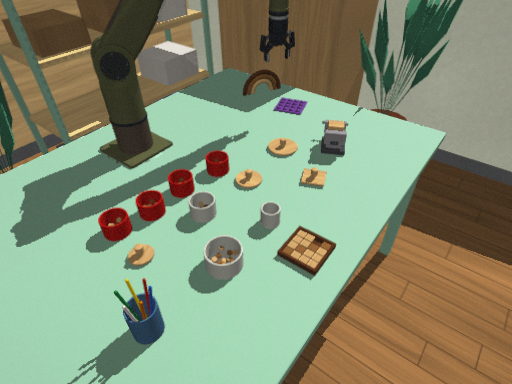

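View pics/top0.png

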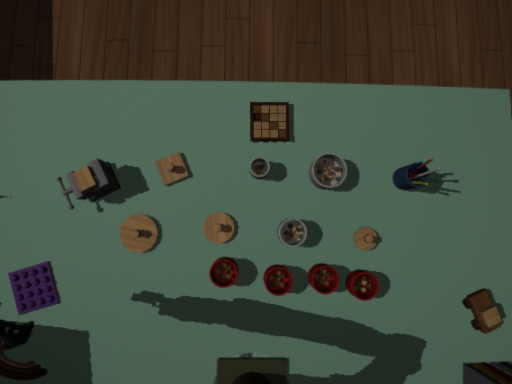

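View pics/wrist0.png

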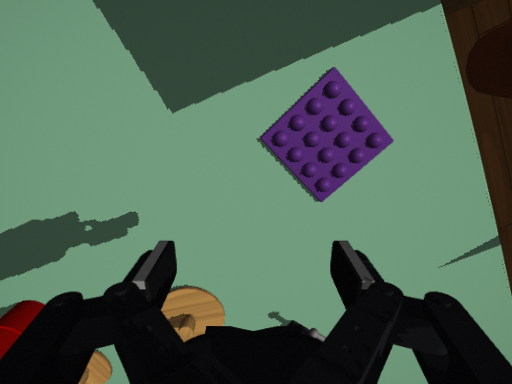

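```bash
cat > h.py <<'E'
from cell import manip
import cv2,numpy as np
def cal(n):
    c=manip.get_calibration(n);R=cv2.Rodrigues(np.array(c["rvec"]))[0];return c["camera_matrix"],c["dist"],R,np.array(c["tvec"])
def back(n,uv,z):
    K,d,R,t=cal(n)
    p=cv2.undistortPoints(np.array(uv,float).reshape(-1,1,2),K,d).reshape(-1,2)
    C=-R.T@t; D=np.c_[p,np.ones(len(p))]@R
    return C+D*((z-C[2])/D[:,2])[:,None]
def proj(n,P):
    K,d,R,t=cal(n)
    return cv2.projectPoints(np.array(P,float).reshape(-1,1,3),R,t,K,d)[0].reshape(-1,2)
E
python3 - <<'E'
from h import *
np.set_printoptions(precision=4,suppress=True)
for n in("top","scene"):
  K,d,R,t=cal(n);print(n,-R.T@t)
for o in ["small_lid","medium_lid","large_lid","small_pot","medium_pot","large_pot","square_lid","tile_puzzle","pencil_pot","vise"]:
    for r in manip.find_in(o,"top"): print(o,np.round(r["box"],1),round(r["confidence"],2))
print(manip.read_state()["clock"])
E
```

```text
top [0.5057 0.0195 1.0602]
scene [ 1.0952 -0.6413  0.7775]
small_lid [356.  224.2 373.9 251.7] 0.82
medium_lid [204.1 214.1 234.3 246.6] 0.76
large_lid [119.9 210.7 158.5 252.8] 0.94
small_pot [251.  160.9 272.  181.2] 0.8
medium_pot [311.5 260.5 338.4 293. ] 0.95
medium_pot [263.7 261.8 291.3 294. ] 0.9
medium_pot [344.3 266.9 378.3 302.7] 0.84
medium_pot [276.2 221.  307.3 249.2] 0.76
medium_pot [209.7 256.2 237.1 287.6] 0.64
large_pot [309.4 154.1 349.8 188.9] 0.7
square_lid [158.  153.1 188.6 187.3] 0.82
square_lid [200.8 213.1 233.7 245.8] 0.59
square_lid [ 55.8 157.2 116.8 206.5] 0.49
tile_puzzle [251.9 101.2 289.6 144.8] 0.95
tile_puzzle [356.6 224.  375.1 252.6] 0.5
pencil_pot [393.7 163.5 439.1 189.7] 0.68
vise [ 57.7 156.  119.8 204.8] 0.78
0.65
```

The top view shows three white pots: small (260,168), medium (292,232) and large (328,171). Four red pots, at (224,272), (278,280), (323,279) and (363,285), are the look-alikes. The round lids are small (366,238), medium (219,227) and large (139,233), and the square lid is at (172,168). Next I'll fit the given shapes to the masks.

```bash
cat > fit.py <<'E'
from h import *
from scipy.optimize import minimize
np.set_printoptions(precision=4,suppress=True)
A=np.linspace(0,2*np.pi,48,endpoint=False)
def ring(x,y,r,z): return np.c_[x+r*np.cos(A),y+r*np.sin(A),np.full(48,z)]
PARTS={"small_lid":[(.036,.005,.013),(.012,.021,.045),(.008,.013,.021)],"medium_lid":[(.047,.005,.013),(.012,.021,.045),(.008,.013,.021)],"large_lid":[(.058,.005,.013),(.012,.021,.045),(.008,.013,.021)],
"small_pot":[(.030,0,.06)],"medium_pot":[(.041,0,.06)],"large_pot":[(.052,0,.06)]}
S=8
def render(n,o,x,y,z0=0,C=None):
    m=np.zeros((384*4,512*4),np.uint8)
    for r,a,b in PARTS[o]:
        p=proj(n,np.r_[ring(x,y,r,a+z0),ring(x,y,r,b+z0)])
        h=cv2.convexHull((p*64+96+0).astype(np.int32)) # x4 upscaled, shift 4 bits
        cv2.fillPoly(m,[h],1,shift=4)
    return cv2.resize(m.astype(np.float32),(512,384),interpolation=cv2.INTER_AREA)
def fit(n,o,mask,xy,z0=0):
    def f(p):
        r=render(n,o,p[0],p[1],z0);i=np.minimum(r,mask).sum();u=np.maximum(r,mask).sum();return -i/u
    s=minimize(f,xy,method="Nelder-Mead",options=dict(initial_simplex=[xy,[xy[0]+.01,xy[1]],[xy[0],xy[1]+.01]],xatol=1e-4,fatol=1e-4))
    return s.x,-s.fun
E
python3 - <<'E'
from fit import *
px={"small_lid":(366,238),"medium_lid":(219,227),"large_lid":(139,233),"small_pot":(260,168),"medium_pot":(292,232),"large_pot":(328,171)}
for n in("top","scene"):
  im=manip.grab_frame(n)[:,:,::-1].copy();im=cv2.resize(im,None,fx=2,fy=2,interpolation=cv2.INTER_CUBIC) if 0 else im
  vis=cv2.resize(im,(0,0),fx=1.5,fy=1.5)
  for o,p in px.items():
    xy0=back("top",[p],.045 if "pot" in o else .01)[0][:2]
    q=proj(n,[[*xy0,.02]])[0]
    rs=[r for r in manip.masks_of(o,n)]
    rs=sorted(rs,key=lambda r:np.hypot((r["box"][0]+r["box"][2])/2-q[0],(r["box"][1]+r["box"][3])/2-q[1]))
    if not rs: print(n,o,"none");continue
    m=rs[0]["mask"].astype(np.float32)
    x,iou=fit(n,o,m,xy0); print(n,o,xy0,x,"iou",round(iou,3),"n",len(rs),m.sum())
    R=render(n,o,*x); c,_=cv2.findContours((cv2.resize(R,(0,0),fx=1.5,fy=1.5)>.5).astype(np.uint8),cv2.RETR_EXTERNAL,cv2.CHAIN_APPROX_NONE);cv2.drawContours(vis,c,-1,(255,0,255),1)
  cv2.imwrite(f"pics/fit_{n}.png",vis)
for o,p in {"square_lid":(172,168),"tile":(269,122)}.items(): print(o,back("top",[p],.02))
print(manip.read_state()["clock"])
E
```

```text
top small_lid [ 0.4567 -0.3454] [ 0.4614 -0.3383] iou 0.943 n 1 438.0
top medium_lid [0.4874 0.1008] [0.4878 0.1071] iou 0.948 n 1 775.0
top large_lid [0.4672 0.3404] [0.4713 0.347 ] iou 0.951 n 2 1161.0
top small_pot [ 0.6621 -0.0199] [ 0.6675 -0.014 ] iou 0.921 n 1 385.0
top medium_pot [ 0.4749 -0.1144] [ 0.4772 -0.1107] iou 0.966 n 6 688.0
top large_pot [ 0.6555 -0.2219] [ 0.6615 -0.2192] iou 0.942 n 1 1055.0
scene small_lid [ 0.4567 -0.3454] [ 0.4567 -0.3454] iou 0.0 n 2 1679.0
scene medium_lid [0.4874 0.1008] [0.4801 0.1062] iou 0.934 n 1 383.0
scene large_lid [0.4672 0.3404] [0.4618 0.3503] iou 0.924 n 1 400.0
scene small_pot [ 0.6621 -0.0199] [ 0.6611 -0.0151] iou 0.925 n 1 532.0
scene medium_pot [ 0.4749 -0.1144] [ 0.4702 -0.1111] iou 0.951 n 6 752.0
scene large_pot [ 0.6555 -0.2219] [ 0.6553 -0.2215] iou 0.96 n 1 1531.0
square_lid [[0.6632 0.2442 0.02  ]]
tile [[ 0.8085 -0.0476  0.02  ]]
1.35
```

View pics/fit_top.png

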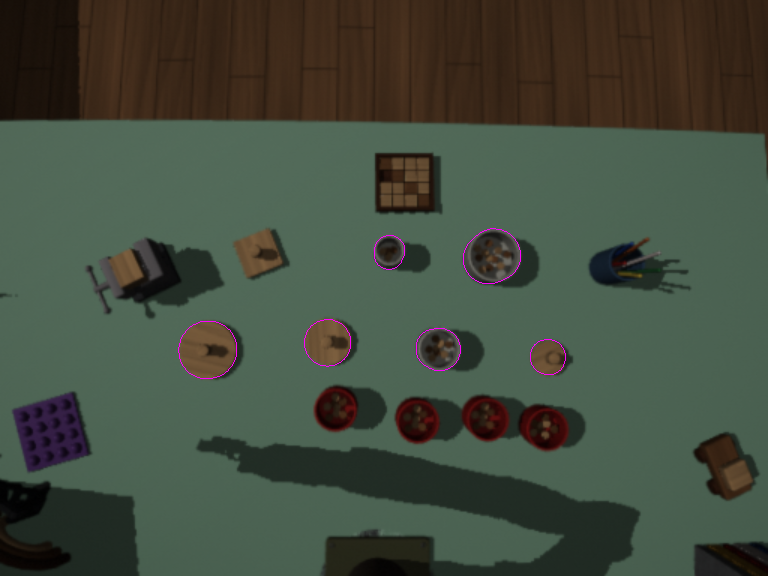

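View pics/fit_scene.png

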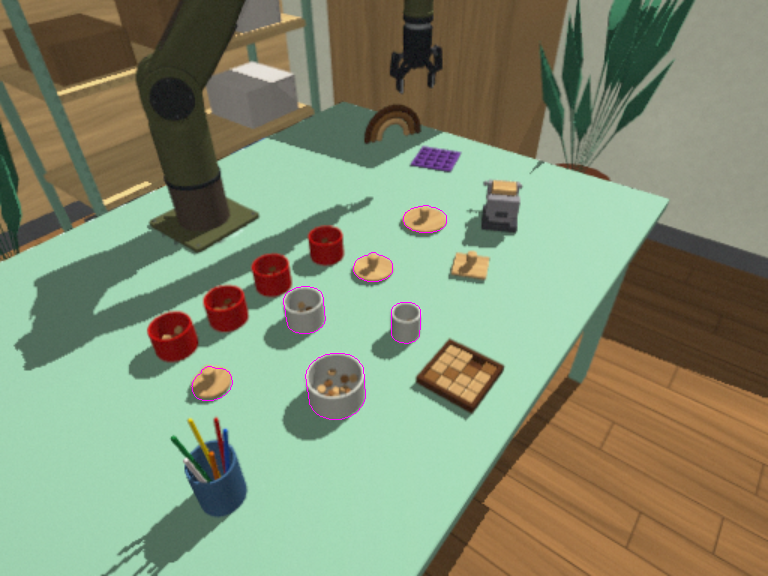

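My renderer's sub-pixel offset is wrong (96 should be 24). I'll fix it and redo the fit.

```bash
sed -i 's/\*64+96+0/*64+24/' fit.py
cat > meas.py <<'E'
from fit import *
import sys
px={"small_lid":(366,238),"medium_lid":(219,227),"large_lid":(139,233),"small_pot":(260,168),"medium_pot":(292,232),"large_pot":(328,171)}
for n in("top","scene"):
  manip.grab_frame(n)
  for o,p in px.items():
    xy0=back("top",[p],.045 if "pot" in o else .01)[0][:2]
    q=proj(n,[[*xy0,.02]])[0]
    rs=manip.masks_of(o,n)
    rs=sorted(rs,key=lambda r:np.hypot((r["box"][0]+r["box"][2])/2-q[0],(r["box"][1]+r["box"][3])/2-q[1]))
    if not rs: print(n,o,"none");continue
    m=rs[0]["mask"].astype(np.float32)
    x,iou=fit(n,o,m,xy0); print(n,o,x,"iou",round(iou,3))
print(manip.read_state()["clock"])
E
python3 meas.py
```

```text
top small_lid [ 0.4579 -0.3424] iou 0.941
top medium_lid [0.4851 0.1033] iou 0.952
top large_lid [0.4675 0.3442] iou 0.951
top small_pot [ 0.6633 -0.0186] iou 0.946
top medium_pot [ 0.4744 -0.1143] iou 0.966
top large_pot [ 0.6567 -0.2227] iou 0.971
scene small_lid [ 0.4597 -0.3445] iou 0.914
scene medium_lid [0.487 0.103] iou 0.931
scene large_lid [0.4698 0.3451] iou 0.921
scene small_pot [ 0.6644 -0.0149] iou 0.939
scene medium_pot [ 0.4749 -0.1144] iou 0.0
scene large_pot [ 0.66   -0.2224] iou 0.955
2.05
```

Both cameras agree to about 2 to 4 mm. Lids: small (0.459,-0.343), medium (0.486,0.103), large (0.4685,0.3445). Pots: small (0.664,-0.017), medium (0.475,-0.114), large (0.658,-0.2225). I'll take the lids in the order small, medium, large, and start by moving around the base.

Request:
{"name": "servo_tool", "arguments": {"increments": [[0,0,0,0.002,-0.0176,0.0332,1],[0,0,0,0.002,-0.0176,0.0332,1],[0,0,0,0.002,-0.0176,0.0332,1],[0,0,0,0.002,-0.0176,0.0332,1],[0,0,0,0.002,-0.0176,0.0332,1]], "grip_force": 50}}

```text
clock: 2.47
ee_pos: [0.392, 0.4023, 0.2214]
eef_rot: [[0.0, 0.452, 0.892], [0.0, 0.892, -0.452], [-1.0, 0.0, 0.0]]
contact_force: [0.6, 0.2, 0.3]
opening: 0.0856
```

Request:
{"name": "servo_tool", "arguments": {"increments": [[0,0,0,0.002,-0.0176,0.0332,1],[0,0,0,0.002,-0.0176,0.0332,1],[0,0,0,0.002,-0.0176,0.0332,1],[0,0,0,0.002,-0.0176,0.0332,1],[0,0,0,0.002,-0.0176,0.0332,1]]}}

```text
clock: 2.88
ee_pos: [0.5002, 0.2485, 0.2114]
eef_rot: [[0.0, 0.453, 0.892], [0.0, 0.892, -0.453], [-1.0, 0.0, 0.0]]
contact_force: [1.8, 1.8, 0.1]
opening: 0.0849
```

```bash
cat > go.py <<'E'
# print per-row increments to a world target: go.py x y z nrows
from h import *
import sys,math
np.set_printoptions(precision=4,suppress=True)
s=manip.read_state();T=np.array(list(map(float,sys.argv[1:4])))
R=np.array(s["eef_rot"]);d=R.T@(T-s["ee_pos"])
# turn to make x axis point straight down
down=np.array([0,0,-1.]);w=R.T@np.cross(R[:,0],down)
n=int(sys.argv[4]) if len(sys.argv)>4 else max(1,math.ceil(np.linalg.norm(d)/.039))
print("t",round(s["clock"],2),"pos",s["ee_pos"],"q",np.round(s["joints"],0),"F",np.round(s["contact_force"],1),"open",round(s["opening"],4))
print("tilt fix",w,"total",d,"rows",n,"per row",d/n)
E
python3 go.py .5 -.1 .18
```

```text
t 2.88 pos [0.5002 0.2485 0.2114] q [-23.  36. -14. 103.  12.  43.  20.] F [1.8 1.8 0.1] open 0.0849
tilt fix [ 0.      0.0002 -0.0004] total [ 0.0313 -0.3109  0.1575] rows 9 per row [ 0.0035 -0.0345  0.0175]
```

Request:
{"name": "servo_tool", "arguments": {"increments": [[0,0,0,0.0035,-0.0345,0.0175,1],[0,0,0,0.0035,-0.0345,0.0175,1],[0,0,0,0.0035,-0.0345,0.0175,1],[0,0,0,0.0035,-0.0345,0.0175,1],[0,0,0,0.0035,-0.0345,0.0175,1]]}}

```text
clock: 3.3
ee_pos: [0.4992, 0.0549, 0.1938]
eef_rot: [[0.001, 0.453, 0.892], [0.0, 0.892, -0.453], [-1.0, 0.0, 0.001]]
contact_force: [0.7, -0.8, -0.7]
opening: 0.0855
```

Request:
{"name": "servo_tool", "arguments": {"increments": [[0,0,0,0.0035,-0.0345,0.0175,1],[0,0,0,0.0035,-0.0345,0.0175,1],[0,0,0,0.0035,-0.0345,0.0175,1],[0,0,0,0.0035,-0.0345,0.0175,1]]}}

```text
clock: 3.63
ee_pos: [0.4992, -0.1, 0.1798]
eef_rot: [[0.001, 0.453, 0.892], [0.0, 0.892, -0.453], [-1.0, 0.0, 0.001]]
contact_force: [1.3, 0.4, 0.9]
opening: 0.0852
```

Request:
{"name": "servo_tool", "arguments": {"increments": [[0,0,0,0.0055,-0.0335,0.0105,1],[0,0,0,0.0055,-0.0335,0.0105,1],[0,0,0,0.0055,-0.0335,0.0105,1],[0,0,0,0.0055,-0.0335,0.0105,1],[0,0,0,0.0055,-0.0335,0.0105,1]]}}

```text
clock: 4.05
ee_pos: [0.4698, -0.2731, 0.1522]
eef_rot: [[0.001, 0.453, 0.892], [-0.0, 0.892, -0.453], [-1.0, 0.0, 0.001]]
contact_force: [0.4, 0.3, -0.0]
opening: 0.0853
```

```bash
python3 go.py .459 -.343 .12
```

```text
t 4.05 pos [ 0.4698 -0.2731  0.1522] q [ 36.  41. -17. 108.  20.  34.  69.] F [ 0.4  0.3 -0. ] open 0.0853
tilt fix [ 0.      0.0005 -0.0001] total [ 0.0322 -0.0673  0.022 ] rows 2 per row [ 0.0161 -0.0336  0.011 ]
```

Request:
{"name": "servo_tool", "arguments": {"increments": [[0,0,0,0.0107,-0.0224,0.0073,1],[0,0,0,0.0107,-0.0224,0.0073,1],[0,0,0,0.0107,-0.0224,0.0073,1],[0,0,0,0,0,0,1]]}}

```text
clock: 4.38
ee_pos: [0.4559, -0.3473, 0.1182]
eef_rot: [[-0.004, 0.46, 0.888], [-0.003, 0.888, -0.46], [-1.0, -0.004, -0.002]]
contact_force: [-0.4, -1.4, -0.7]
opening: 0.0855
```

```bash
cat > w.py <<'E'
# w.py name out [x y z0 obj]: wrist picture with the projected model
from fit import *
import sys
o,out,x,y=sys.argv[1],sys.argv[2],float(sys.argv[3]),float(sys.argv[4]);z0=float(sys.argv[5]) if len(sys.argv)>5 else 0
cam=sys.argv[6] if len(sys.argv)>6 else "wrist"
im=manip.grab_frame(cam)[:,:,::-1].copy();K=cal(cam)
for r,a,b in PARTS[o]:
  for z in(a,b): cv2.polylines(im,[np.round(proj(cam,ring(x,y,r,z+z0))).astype(np.int32)],True,(255,0,255),1)
cv2.imwrite("pics/"+out+".png",im)
for r in manip.masks_of(o,cam):
  f=fit(cam,o,r["mask"].astype(np.float32),np.array([x,y]),z0);print(o,cam,r["confidence"],np.round(r["box"]),f)
E
python3 w.py small_lid w1 .459 -.343; python3 go.py .459 -.343 .02
```

```text
small_lid wrist 0.77 [221. 148. 294. 222.] (array([ 0.4617, -0.3387]), np.float64(0.9720942378044128))
t 4.48 pos [ 0.4586 -0.342   0.1196] q [ 42.  45. -17. 104.  22.  34.  74.] F [0.5 0.5 0.1] open 0.0853
tilt fix [ 0.     -0.0007  0.0001] total [ 0.0996 -0.0007  0.0009] rows 3 per row [ 0.0332 -0.0002  0.0003]
```

View pics/w1.png

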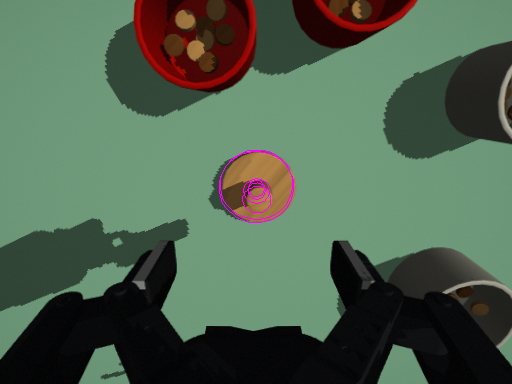

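The overlay fits the small lid at (257,187) in the wrist view, so I'll descend there.

Request:
{"name": "servo_tool", "arguments": {"increments": [[0,0,0,0.03,0,0.0005,1],[0,0,0,0.03,0,0.0005,1],[0,0,0,0.025,0,0,1],[0,0,0,0.0145,0,0,1],[0,0,0,0,0,0,1]]}}

```text
clock: 4.9
ee_pos: [0.4595, -0.3386, 0.0183]
eef_rot: [[-0.004, 0.45, 0.893], [0.004, 0.893, -0.45], [-1.0, 0.002, -0.005]]
contact_force: [-0.2, 0.1, -0.3]
opening: 0.0851
```

Request:
{"name": "servo_tool", "arguments": {"increments": [[0,0,0,0,0,0,0],[0,0,0,0,0,0,0],[0,0,0,0,0,0,0],[0,0,0,0,0,0,0],[0,0,0,0,0,0,0]]}}

```text
clock: 5.32
ee_pos: [0.4607, -0.3419, 0.0217]
eef_rot: [[0.001, 0.453, 0.892], [-0.001, 0.892, -0.453], [-1.0, -0.0, 0.002]]
contact_force: [-0.9, -0.4, -0.1]
opening: 0.0255
```

Request:
{"name": "servo_tool", "arguments": {"increments": [[0,0,0,0,0,0,0],[0,0,0,0,0,0,0],[0,0,0,0,0,0,0]]}}

```text
clock: 5.57
ee_pos: [0.4607, -0.3418, 0.0218]
eef_rot: [[0.001, 0.453, 0.892], [-0.001, 0.892, -0.453], [-1.0, -0.0, 0.002]]
contact_force: [-0.7, -0.2, 5.9]
opening: 0.0221
```

Request:
{"name": "servo_tool", "arguments": {"increments": [[0,0,0,-0.015,0,0,0],[0,0,0,-0.025,0,0,0],[0,0,0,-0.035,0,0,0],[0,0,0,-0.03,0,0,0],[0,0,0,0,0,0,0]]}}

```text
clock: 5.98
ee_pos: [0.4635, -0.3434, 0.1314]
eef_rot: [[0.009, 0.453, 0.891], [-0.005, 0.891, -0.453], [-1.0, -0.001, 0.011]]
contact_force: [0.8, -0.7, 0.0]
opening: 0.0222
```

```bash
python3 - <<'E'
from h import *
for n in("wrist","scene"): cv2.imwrite(f"pics/l1{n}.png",manip.grab_frame(n)[:,:,::-1])
E
python3 go.py .664 -.017 .13
python3 -c "
import cv2
a=cv2.imread('pics/l1wrist.png');b=cv2.imread('pics/l1scene.png')
b=cv2.resize(b[170:330,80:290],(512,390))[:384]
cv2.imwrite('pics/l1.png',cv2.resize(cv2.hconcat([a,b]),(800,300)))"
```

```text
t 6.08 pos [ 0.4607 -0.3421  0.1271] q [ 42.  44. -18. 104.  22.  35.  74.] F [-0.4  0.1 -1.3] open 0.0224
tilt fix [-0.      0.003   0.0003] total [-0.0029  0.3819  0.0339] rows 10 per row [-0.0003  0.0382  0.0034]
```

View pics/l1.png

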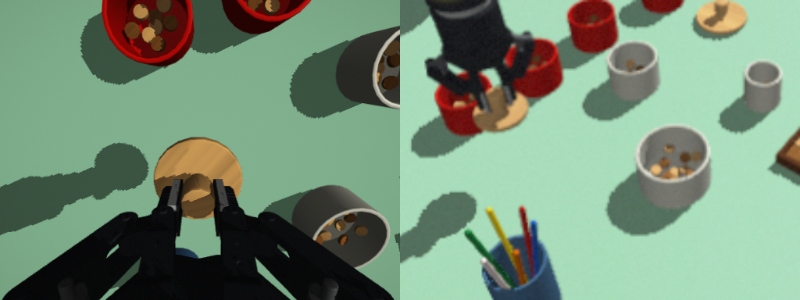

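The small lid is held level at the knob (left half, 198,180). I'll carry it to the small pot.

Request:
{"name": "servo_tool", "arguments": {"increments": [[0,0,0,0,0.02,0.002,0],[0,0,0,0,0.034,0.003,0],[0,0,0,0,0.038,0.0035,0],[0,0,0,0,0.038,0.0035,0],[0,0,0,0,0.038,0.0035,0]]}}

```text
clock: 6.5
ee_pos: [0.5495, -0.1971, 0.1242]
eef_rot: [[-0.003, 0.453, 0.891], [0.001, 0.891, -0.453], [-1.0, -0.001, -0.003]]
contact_force: [1.0, -0.4, -1.0]
opening: 0.0223
```

Request:
{"name": "servo_tool", "arguments": {"increments": [[0,0,0,0,0.038,0.0035,0],[0,0,0,0,0.038,0.0035,0],[0,0,0,0,0.038,0.0035,0],[0,0,0,0,0.038,0.0035,0],[0,0,0,0,0.03,0.003,0]]}}

```text
clock: 6.92
ee_pos: [0.6478, -0.0401, 0.124]
eef_rot: [[-0.002, 0.45, 0.893], [0.002, 0.893, -0.45], [-1.0, 0.001, -0.003]]
contact_force: [0.3, 1.0, -1.1]
opening: 0.0222
```

Request:
{"name": "servo_tool", "arguments": {"increments": [[0,0,0,0,0.022,0.002,0],[0,0,0,0,0.01,0.001,0],[0,0,0,0,0,0,0],[0,0,0,0,0,0,0]]}}

```text
clock: 7.25
ee_pos: [0.6634, -0.0183, 0.1244]
eef_rot: [[-0.003, 0.453, 0.892], [-0.002, 0.892, -0.453], [-1.0, -0.003, -0.002]]
contact_force: [0.1, -0.9, -0.7]
opening: 0.0217
```

```bash
python3 - <<'E'
from fit import *
x,y,_=manip.read_state()["ee_pos"]
for n in("top","scene"):
  manip.grab_frame(n)
  for r in manip.masks_of("small_pot",n): 
    if r["confidence"]>.5: print(n,np.round(r["box"]),fit(n,"small_pot",r["mask"].astype(np.float32),np.array([.664,-.017])))
im=manip.grab_frame("wrist")[:,:,::-1].copy()
for xx,yy,c in((.664,-.017,(255,0,255)),):
  for r in(.025,.03): cv2.polylines(im,[np.round(proj("wrist",ring(xx,yy,r,.06))).astype(np.int32)],True,c,1)
cv2.imwrite("pics/p1.png",im)
E
python3 go.py .664 -.017 .077
```

```text
scene [259. 208. 282. 231.] (array([ 0.6667, -0.0164]), np.float64(0.9144278764724731))
t 7.5 pos [ 0.6641 -0.0193  0.1256] q [  5.  50. -14.  87.  16.  45.  47.] F [-0.4 -0.7 -1.9] open 0.0224
tilt fix [-0.     -0.0001  0.0014] total [ 0.0486  0.0021 -0.0011] rows 2 per row [ 0.0243  0.001  -0.0005]
```

View pics/p1.png

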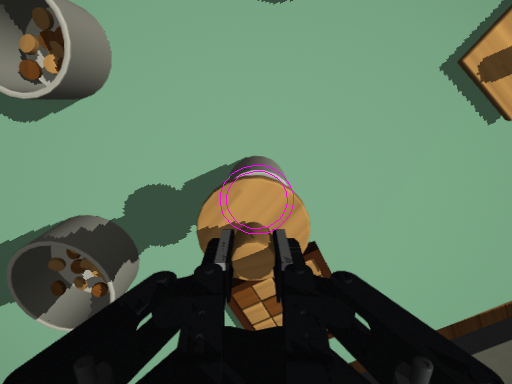

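Request:
{"name": "servo_tool", "arguments": {"increments": [[0,0,0,0.015,0.002,-0.0005,0],[0,0,0,0.015,0,0,0],[0,0,0,0.011,0,0,0],[0,0,0,0.006,0,0,0],[0,0,0,0,0,0,0]]}}

```text
clock: 7.92
ee_pos: [0.6646, -0.0157, 0.0778]
eef_rot: [[-0.002, 0.453, 0.891], [-0.0, 0.891, -0.453], [-1.0, -0.001, -0.001]]
contact_force: [-0.2, -0.2, 0.0]
opening: 0.022
```

```bash
python3 go.py .664 -.017 .077;python3 - <<'E'
from h import *
b=manip.grab_frame("scene")[:,:,::-1]
cv2.imwrite("pics/p1s.png",cv2.resize(b[150:250,210:340],(780,600),interpolation=cv2.INTER_CUBIC))
E
python3 go.py .664 -.017 .077
```

```text
t 7.92 pos [ 0.6646 -0.0157  0.0778] q [  4.  54. -13.  88.  17.  40.  46.] F [-0.2 -0.2  0. ] open 0.022
tilt fix [-0.     -0.0012  0.001 ] total [ 0.0008 -0.0014  0.0001] rows 1 per row [ 0.0008 -0.0014  0.0001]
t 7.97 pos [ 0.665  -0.0155  0.0784] q [  4.  54. -13.  88.  17.  40.  46.] F [ 1.3 -0.6  0.4] open 0.0225
tilt fix [-0.     -0.0004  0.0004] total [ 0.0014 -0.0018 -0.0002] rows 1 per row [ 0.0014 -0.0018 -0.0002]
```

View pics/p1s.png

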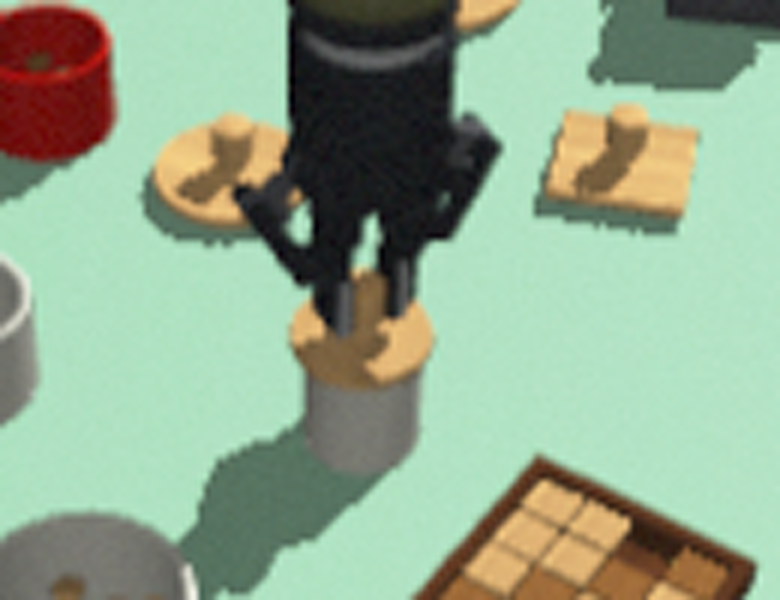

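The lid sits centred over the small pot. I'll lower the last 2 mm and open.

Request:
{"name": "servo_tool", "arguments": {"increments": [[0,0,0,0.0012,-0.001,0,0],[0,0,0,0.0008,0,0,0],[0,0,0,0,0,0,0]]}}

```text
clock: 8.22
ee_pos: [0.665, -0.0161, 0.077]
eef_rot: [[0.001, 0.453, 0.892], [-0.0, 0.892, -0.453], [-1.0, 0.0, 0.001]]
contact_force: [-0.4, 0.0, -0.5]
opening: 0.0221
```

Request:
{"name": "servo_tool", "arguments": {"increments": [[0,0,0,0,0,0,0.6],[0,0,0,0,0,0,0.6],[0,0,0,0,0,0,0.6],[0,0,0,0,0,0,1],[0,0,0,0,0,0,1]]}}

```text
clock: 8.63
ee_pos: [0.6648, -0.0157, 0.0768]
eef_rot: [[0.0, 0.453, 0.892], [0.0, 0.892, -0.453], [-1.0, 0.0, 0.0]]
contact_force: [0.5, -0.4, 0.4]
opening: 0.0738
```

Request:
{"name": "servo_tool", "arguments": {"increments": [[0,0,0,-0.01,0,0,1],[0,0,0,-0.025,0,0,1],[0,0,0,-0.03,0,0,1],[0,0,0,-0.02,0,0,1],[0,0,0,0,0,0,1]]}}

```text
clock: 9.05
ee_pos: [0.6683, -0.0154, 0.1676]
eef_rot: [[0.01, 0.453, 0.891], [0.001, 0.891, -0.453], [-1.0, 0.005, 0.009]]
contact_force: [0.8, 0.4, 1.1]
opening: 0.0855
```

```bash
python3 - <<'E'
from h import *
b=manip.grab_frame("scene")[:,:,::-1]
cv2.imwrite("pics/p1t.png",cv2.resize(b[150:250,210:340],(780,600),interpolation=cv2.INTER_CUBIC))
E
python3 go.py .486 .103 .12
```

```text
t 9.1 pos [ 0.6668 -0.0156  0.1652] q [  5.  47. -15.  86.  15.  49.  48.] F [0.3 0.9 0.1] open 0.0854
tilt fix [ 0.      0.0054 -0.0032] total [ 0.0441  0.0237 -0.2152] rows 6 per row [ 0.0073  0.004  -0.0359]
```

View pics/p1t.png

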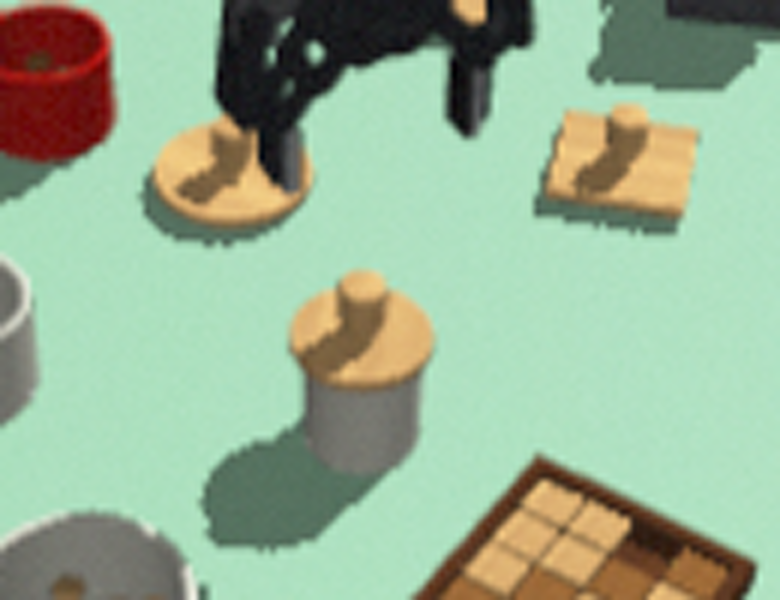

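The small lid is seated and level at crop (362,340). Next is the medium lid.

Request:
{"name": "servo_tool", "arguments": {"increments": [[0,0,0,0.005,0.0034,-0.036,1],[0,0,0,0.005,0.0034,-0.036,1],[0,0,0,0.007,0.004,-0.036,1],[0,0,0,0.007,0.004,-0.036,1],[0,0,0,0.008,0.004,-0.036,1]]}}

```text
clock: 9.52
ee_pos: [0.5107, 0.0828, 0.1292]
eef_rot: [[-0.001, 0.453, 0.891], [0.0, 0.891, -0.453], [-1.0, -0.0, -0.001]]
contact_force: [0.1, 0.6, -1.2]
opening: 0.0853
```

Request:
{"name": "servo_tool", "arguments": {"increments": [[0,0,0,0.008,0.003,-0.025,1],[0,0,0,0.004,0.002,-0.01,1],[0,0,0,0,0,0,1],[0,0,0,0,0,0,1]]}}

```text
clock: 9.85
ee_pos: [0.4836, 0.1027, 0.1174]
eef_rot: [[-0.001, 0.452, 0.892], [-0.001, 0.892, -0.452], [-1.0, -0.001, -0.001]]
contact_force: [0.4, 0.2, -0.8]
opening: 0.0852
```

```bash
python3 w.py medium_lid w2 .486 .103; python3 go.py .486 .103 .0215
```

```text
medium_lid wrist 0.82 [205. 143. 301. 235.] (array([0.4909, 0.1003]), np.float64(0.9635410904884338))
t 9.95 pos [0.4852 0.1018 0.1178] q [-11.  41. -10. 118.  17.  23.  29.] F [-0.2  0.2  0.6] open 0.0851
tilt fix [ 0.      0.0014 -0.0004] total [0.0963 0.0014 0.    ] rows 3 per row [0.0321 0.0005 0.    ]
```

View pics/w2.png

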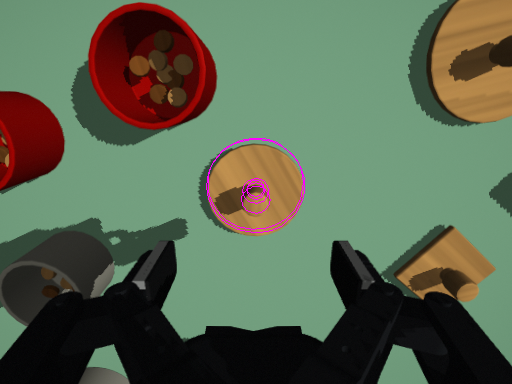

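Request:
{"name": "servo_tool", "arguments": {"increments": [[0,0,0,0.028,0.0014,0.0035,1],[0,0,0,0.03,0,0,1],[0,0,0,0.025,0,0,1],[0,0,0,0.0133,0,0,1],[0,0,0,0,0,0,1]]}}

```text
clock: 10.37
ee_pos: [0.4874, 0.101, 0.0189]
eef_rot: [[-0.003, 0.454, 0.891], [-0.002, 0.891, -0.454], [-1.0, -0.003, -0.002]]
contact_force: [0.4, -0.5, 0.2]
opening: 0.0856
```

Request:
{"name": "servo_tool", "arguments": {"increments": [[0,0,0,0,0,0,0],[0,0,0,0,0,0,0],[0,0,0,0,0,0,0],[0,0,0,0,0,0,0],[0,0,0,0,0,0,0]]}}

```text
clock: 10.78
ee_pos: [0.4882, 0.1024, 0.0223]
eef_rot: [[0.002, 0.453, 0.892], [0.001, 0.892, -0.453], [-1.0, 0.001, 0.001]]
contact_force: [-0.3, 0.0, -0.3]
opening: 0.0255
```

Request:
{"name": "servo_tool", "arguments": {"increments": [[0,0,0,0,0,0,0],[0,0,0,0,0,0,0],[0,0,0,0,0,0,0]]}}

```text
clock: 11.03
ee_pos: [0.4882, 0.1025, 0.0224]
eef_rot: [[0.002, 0.453, 0.892], [0.0, 0.892, -0.453], [-1.0, 0.001, 0.001]]
contact_force: [0.2, -0.8, 7.0]
opening: 0.0222
```

Request:
{"name": "servo_tool", "arguments": {"increments": [[0,0,0,-0.015,0,0,0],[0,0,0,-0.025,0,0,0],[0,0,0,-0.035,0,0,0],[0,0,0,-0.03,0,0,0],[0,0,0,0,0,0,0]]}}

```text
clock: 11.45
ee_pos: [0.4905, 0.1031, 0.1313]
eef_rot: [[0.009, 0.453, 0.891], [0.003, 0.891, -0.453], [-1.0, 0.006, 0.007]]
contact_force: [0.1, 0.1, -0.6]
opening: 0.0223
```

```bash
python3 - <<'E'
from h import *
a=manip.grab_frame("wrist")[:,:,::-1];b=manip.grab_frame("scene")[:,:,::-1]
b=cv2.resize(b[90:250,150:360],(512,384));cv2.imwrite("pics/l2.png",cv2.resize(cv2.hconcat([a,b]),(800,300)))
E
python3 go.py .475 -.114 .13
```

```text
t 11.55 pos [0.4883 0.1025 0.1276] q [-11.  40. -11. 117.  17.  24.  29.] F [-0.   0.3 -1.8] open 0.0224
tilt fix [ 0.      0.0022 -0.0021] total [-0.0026 -0.199   0.0862] rows 6 per row [-0.0004 -0.0332  0.0144]
```

View pics/l2.png

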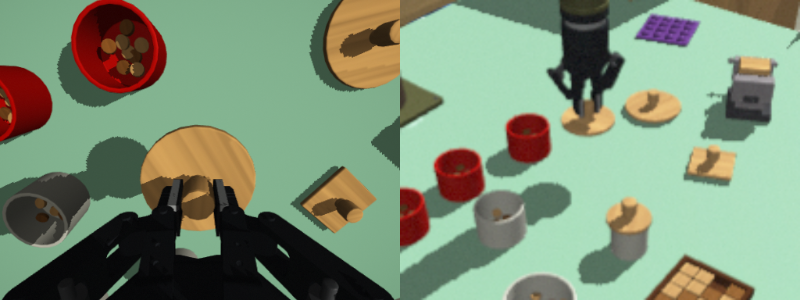

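The medium lid is held level at (198,180). Red pots stand near the target; the white pot at top (292,232) is the medium pot. I'll carry the lid there and confirm.

Request:
{"name": "servo_tool", "arguments": {"increments": [[0,0,0,0,-0.02,0.009,0],[0,0,0,0,-0.033,0.0144,0],[0,0,0,0,-0.035,0.0152,0],[0,0,0,0,-0.035,0.0152,0],[0,0,0,0,-0.033,0.0144,0]]}}

```text
clock: 11.97
ee_pos: [0.4761, -0.0694, 0.1249]
eef_rot: [[-0.003, 0.452, 0.892], [-0.0, 0.892, -0.452], [-1.0, -0.002, -0.003]]
contact_force: [0.7, -0.6, -1.7]
opening: 0.0223
```

Request:
{"name": "servo_tool", "arguments": {"increments": [[0,0,0,0,-0.026,0.011,0],[0,0,0,0,-0.013,0.006,0],[0,0,0,0,-0.004,0.001,0],[0,0,0,0,0,0,0],[0,0,0,0,0,0,0]]}}

```text
clock: 12.38
ee_pos: [0.4741, -0.1124, 0.1257]
eef_rot: [[-0.001, 0.451, 0.892], [0.002, 0.892, -0.451], [-1.0, 0.001, -0.002]]
contact_force: [-0.1, 0.6, -0.9]
opening: 0.0222
```

```bash
python3 - <<'E'
from fit import *
im=manip.grab_frame("wrist")[:,:,::-1].copy()
for r in(.036,.041): cv2.polylines(im,[np.round(proj("wrist",ring(.475,-.114,r,.06))).astype(np.int32)],True,(255,0,255),1)
b=manip.grab_frame("scene")[:,:,::-1]
for r in manip.masks_of("medium_pot","scene"): 
  q=r["box"]
  if abs((q[0]+q[2])/2-202)<15: print(q,fit("scene","medium_pot",r["mask"].astype(np.float32),np.array([.475,-.114])))
b=cv2.resize(b[140:260,122:282],(512,384));cv2.imwrite("pics/p2.png",cv2.resize(cv2.hconcat([im,b]),(800,300)))
E
python3 go.py .475 -.114 .079
```

```text
[187.0, 195.5, 217.3, 221.7] (array([ 0.4776, -0.1135]), np.float64(0.847612738609314))
t 12.53 pos [ 0.4746 -0.112   0.1262] q [ 17.  40. -14. 118.  23.  24.  48.] F [-0.3 -0.4 -0.7] open 0.0221
tilt fix [-0.     -0.0006 -0.001 ] total [ 0.0472 -0.0017  0.0013] rows 2 per row [ 0.0236 -0.0008  0.0007]
```

View pics/p2.png

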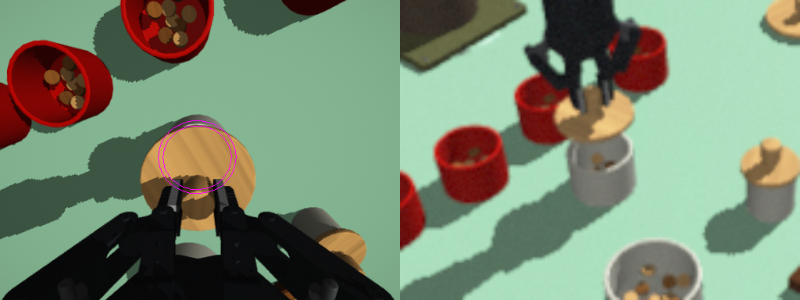

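The lid is above the white pot, not a red one, so I'll lower it.

Request:
{"name": "servo_tool", "arguments": {"increments": [[0,0,0,0.015,-0.0015,0.001,0],[0,0,0,0.015,0,0,0],[0,0,0,0.011,0,0,0],[0,0,0,0.006,0,0,0],[0,0,0,0,0,0,0]]}}

```text
clock: 12.95
ee_pos: [0.4741, -0.1145, 0.0784]
eef_rot: [[-0.002, 0.451, 0.893], [0.001, 0.893, -0.451], [-1.0, -0.0, -0.002]]
contact_force: [-0.5, 0.5, -0.9]
opening: 0.0226
```

Request:
{"name": "servo_tool", "arguments": {"increments": [[0,0,0,0.001,0,0,0],[0,0,0,0,0,0,0]]}}

```text
clock: 13.12
ee_pos: [0.475, -0.1154, 0.0788]
eef_rot: [[0.001, 0.452, 0.892], [0.0, 0.892, -0.452], [-1.0, 0.001, 0.001]]
contact_force: [0.1, -0.5, -0.8]
opening: 0.0223
```

```bash
python3 go.py .475 -.114 .0772;python3 - <<'E'
from h import *
b=manip.grab_frame("scene")[:,:,::-1]
cv2.imwrite("pics/p2s.png",cv2.resize(b[150:250,150:280],(780,600),interpolation=cv2.INTER_CUBIC))
E
```

```text
t 13.12 pos [ 0.475  -0.1154  0.0788] q [ 15.  45. -10. 120.  25.  17.  46.] F [ 0.1 -0.5 -0.8] open 0.0223
tilt fix [ 0.      0.0007 -0.0005] total [ 0.0016  0.0013 -0.0006] rows 1 per row [ 0.0016  0.0013 -0.0006]
```

View pics/p2s.png

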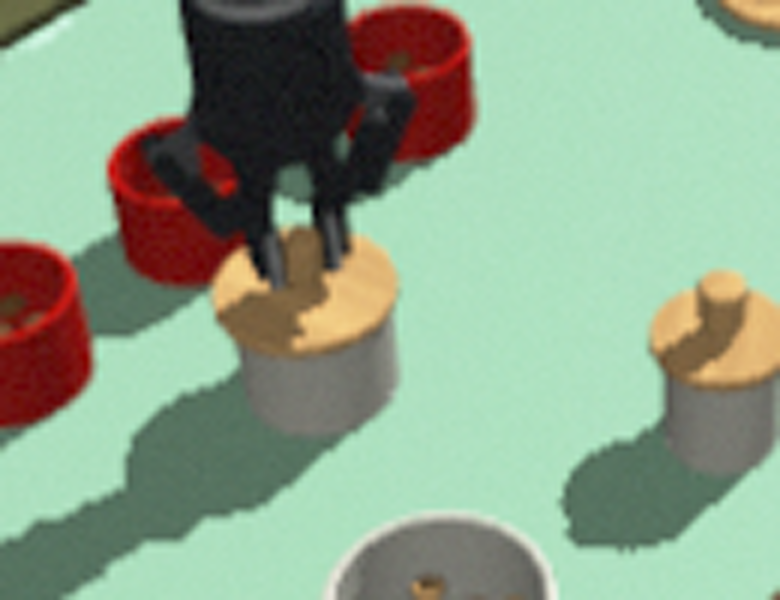

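The lid looks shifted left of the pot in the crop (centre about 306 against 320). I'll measure both before lowering further.

```bash
cat > rel.py <<'E'
from fit import *
import sys
lid,x,y,z0=sys.argv[1],*map(float,sys.argv[2:5])
PARTS["disc"]=PARTS[lid][:1]
im=manip.grab_frame("scene");pot=lid.replace("lid","pot")
hsv=cv2.cvtColor(im,cv2.COLOR_RGB2HSV)
q=proj("scene",[[x,y,z0]])[0].astype(int)
vis=im[:,:,::-1].copy();vis=cv2.resize(vis,(0,0),fx=6,fy=6,interpolation=cv2.INTER_CUBIC)
def dr(P,c): cv2.polylines(vis,[np.round(proj("scene",P)*6+2.5).astype(np.int32)],True,c,1)
for z in(.005,.013): dr(ring(x,y,PARTS[lid][0][0],z0+z),(255,0,255))
for z in(0,.06): dr(ring(x,y,PARTS[pot][0][0],z),(255,0,0))
u,v=q*6
cv2.imwrite("pics/"+sys.argv[5]+".png",vis[v-300:v+300,u-390:u+390])
for nm in(lid,pot):
  for r in manip.masks_of(nm,"scene"):
    b=r["box"]
    if np.hypot((b[0]+b[2])/2-q[0],(b[1]+b[3])/2-q[1])<20: print(nm,r["confidence"],np.round(b,1))
E
python3 rel.py medium_lid .475 -.1145 .0564 r2
```

```text
medium_lid 0.57 [186.6 186.7 216.8 210.2]
medium_pot 0.79 [190.9 203.7 218.9 223.8]
```

View pics/r2.png

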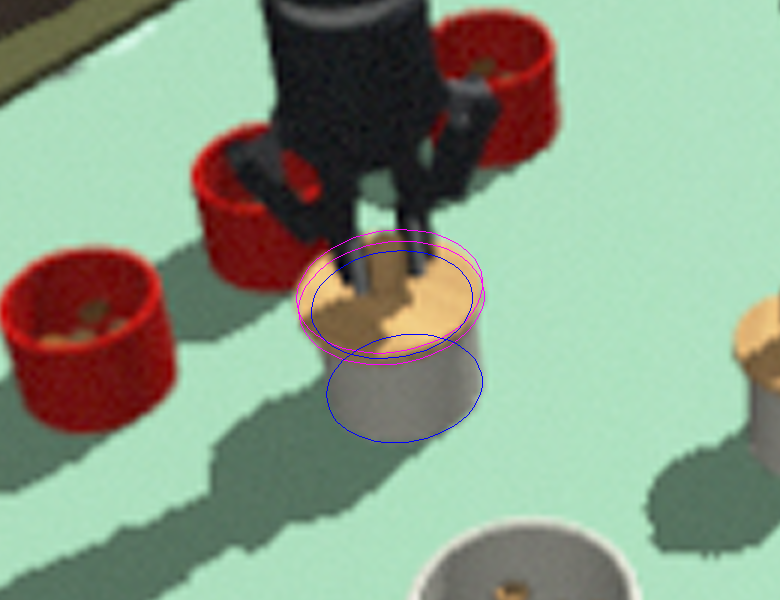

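The projected shapes, drawn concentric, match both the lid and the pot, so the apparent shift is perspective. I'll seat and release it.

Request:
{"name": "servo_tool", "arguments": {"increments": [[0,0,0,0.0015,0.001,0,0],[0,0,0,0,0,0,0],[0,0,0,0,0,0,0]]}}

```text
clock: 13.57
ee_pos: [0.4752, -0.1154, 0.0774]
eef_rot: [[0.001, 0.453, 0.891], [-0.001, 0.891, -0.453], [-1.0, -0.0, 0.001]]
contact_force: [-1.0, -1.2, 6.4]
opening: 0.0219
```

Request:
{"name": "servo_tool", "arguments": {"increments": [[0,0,0,0,0,0,0.6],[0,0,0,0,0,0,0.6],[0,0,0,0,0,0,0.6],[0,0,0,0,0,0,1],[0,0,0,0,0,0,1]]}}

```text
clock: 13.98
ee_pos: [0.475, -0.1149, 0.0768]
eef_rot: [[-0.0, 0.453, 0.892], [0.0, 0.892, -0.453], [-1.0, 0.0, -0.0]]
contact_force: [0.3, 0.3, 0.7]
opening: 0.0737
```

Request:
{"name": "servo_tool", "arguments": {"increments": [[0,0,0,-0.01,0,0,1],[0,0,0,-0.025,0,0,1],[0,0,0,-0.03,0,0,1],[0,0,0,-0.02,0,0,1],[0,0,0,0,0,0,1]]}}

```text
clock: 14.4
ee_pos: [0.4773, -0.1152, 0.1652]
eef_rot: [[0.007, 0.453, 0.891], [-0.001, 0.891, -0.453], [-1.0, 0.002, 0.006]]
contact_force: [1.4, -0.1, -1.5]
opening: 0.085
```

```bash
python3 rel.py medium_lid .475 -.1145 .055 r2b;python3 go.py .469 .3445 .13
```

```text
medium_lid 0.98 [185.9 184.9 217.2 211.9]
medium_pot 0.87 [189.3 206.4 218.3 224. ]
t 14.55 pos [ 0.4747 -0.1151  0.1616] q [ 19.  37. -17. 117.  21.  30.  50.] F [ 0.5  0.4 -0.8] open 0.0855
tilt fix [-0.     -0.0004  0.0002] total [ 0.0316  0.4072 -0.2131] rows 12 per row [ 0.0026  0.0339 -0.0178]
```

View pics/r2b.png

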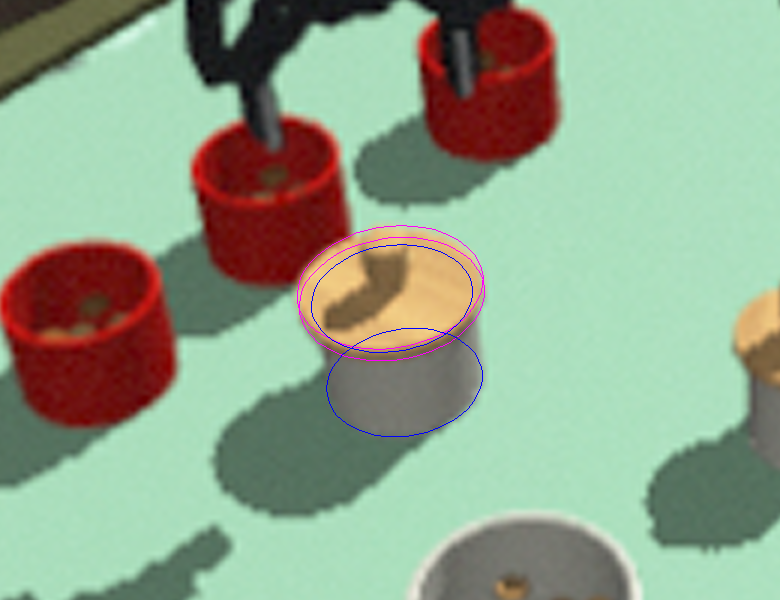

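The medium lid is seated on the white pot at crop (390,290). Now the large lid.

Request:
{"name": "servo_tool", "arguments": {"increments": [[0,0,0,0,0.034,-0.0178,1],[0,0,0,0,0.034,-0.0178,1],[0,0,0,0,0.034,-0.0178,1],[0,0,0,0,0.034,-0.0178,1],[0,0,0,0.002,0.034,-0.0178,1]]}}

```text
clock: 14.97
ee_pos: [0.4716, 0.0784, 0.1587]
eef_rot: [[-0.002, 0.453, 0.892], [-0.001, 0.892, -0.453], [-1.0, -0.002, -0.002]]
contact_force: [0.6, 0.7, 0.5]
opening: 0.0858
```

Request:
{"name": "servo_tool", "arguments": {"increments": [[0,0,0,0.004,0.034,-0.0178,1],[0,0,0,0.004,0.034,-0.0178,1],[0,0,0,0.004,0.034,-0.0178,1],[0,0,0,0.005,0.034,-0.0178,1],[0,0,0,0.005,0.034,-0.0178,1]]}}

```text
clock: 15.38
ee_pos: [0.469, 0.2702, 0.1362]
eef_rot: [[-0.002, 0.452, 0.892], [-0.002, 0.892, -0.452], [-1.0, -0.003, -0.001]]
contact_force: [1.2, -0.7, 0.1]
opening: 0.0857
```

Request:
{"name": "servo_tool", "arguments": {"increments": [[0,0,0,0.004,0.034,-0.0178,1],[0,0,0,0.004,0.022,-0.0114,1],[0,0,0,0,0.011,-0.006,1],[0,0,0,0,0,0,1],[0,0,0,0,0,0,1]]}}

```text
clock: 15.8
ee_pos: [0.4687, 0.3428, 0.1289]
eef_rot: [[-0.001, 0.453, 0.892], [-0.003, 0.892, -0.453], [-1.0, -0.003, 0.0]]
contact_force: [0.5, -0.7, -0.5]
opening: 0.0852
```

```bash
python3 w.py large_lid w3 .469 .3445; python3 go.py .471 .3435 .0215
```

```text
large_lid wrist 0.96 [194. 130. 312. 236.] (array([0.4707, 0.3393]), np.float64(0.9794533848762512))
t 15.9 pos [0.4697 0.341  0.1295] q [-35.  44. -10. 103.  13.  35.  10.] F [ 0.4  0.1 -0.2] open 0.0853
tilt fix [-0.      0.0011  0.0033] total [ 0.108   0.0032 -0.0001] rows 3 per row [ 0.036   0.0011 -0.    ]
```

View pics/w3.png

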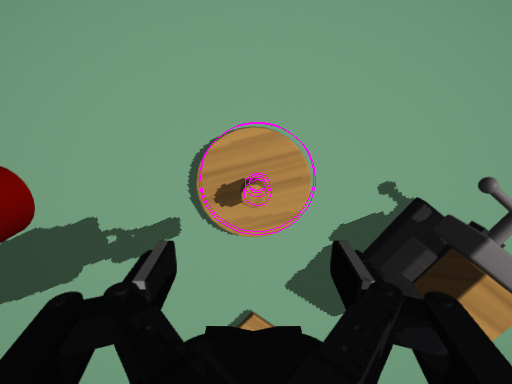

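Wrist fit and overlay give the large lid at about (0.4705,0.341). The vise stays clear to the right. Descending.

Request:
{"name": "servo_tool", "arguments": {"increments": [[0,0,0,0.03,0.0005,0.0005,1],[0,0,0,0.035,0,0,1],[0,0,0,0.029,0,0,1],[0,0,0,0.014,0,0,1],[0,0,0,0,0,0,1]]}}

```text
clock: 16.32
ee_pos: [0.4686, 0.3403, 0.019]
eef_rot: [[-0.005, 0.455, 0.89], [-0.006, 0.89, -0.455], [-1.0, -0.007, -0.001]]
contact_force: [0.7, -0.4, 0.7]
opening: 0.0853
```

Request:
{"name": "servo_tool", "arguments": {"increments": [[0,0,0,0,0,0,0],[0,0,0,0,0,0,0],[0,0,0,0,0,0,0],[0,0,0,0,0,0,0],[0,0,0,0,0,0,0]], "grip_force": 60}}

```text
clock: 16.73
ee_pos: [0.4704, 0.3448, 0.023]
eef_rot: [[0.001, 0.453, 0.892], [0.001, 0.892, -0.453], [-1.0, 0.001, 0.001]]
contact_force: [0.8, -0.1, 0.9]
opening: 0.0257
```

Request:
{"name": "servo_tool", "arguments": {"increments": [[0,0,0,0,0,0,0],[0,0,0,0,0,0,0],[0,0,0,0,0,0,0]]}}

```text
clock: 16.98
ee_pos: [0.4704, 0.3449, 0.0232]
eef_rot: [[0.001, 0.453, 0.892], [0.001, 0.892, -0.453], [-1.0, 0.001, 0.001]]
contact_force: [-1.2, -0.8, 7.0]
opening: 0.0218
```

Request:
{"name": "servo_tool", "arguments": {"increments": [[0,0,0,-0.015,0,0,0],[0,0,0,-0.025,0,0,0],[0,0,0,-0.035,0,0,0],[0,0,0,-0.035,0,0,0],[0,0,0,-0.015,0,0,0]]}}

```text
clock: 17.4
ee_pos: [0.4713, 0.3461, 0.1513]
eef_rot: [[0.005, 0.453, 0.892], [0.004, 0.892, -0.453], [-1.0, 0.006, 0.002]]
contact_force: [0.7, 0.5, -2.4]
opening: 0.0223
```

```bash
python3 - <<'E'
from h import *
a=manip.grab_frame("wrist")[:,:,::-1];b=manip.grab_frame("scene")[:,:,::-1]
b=cv2.resize(b[70:230,180:390],(512,384));cv2.imwrite("pics/l3.png",cv2.resize(cv2.hconcat([a,b]),(800,300)))
E
python3 go.py .52 .0 .15
```

```text
t 17.5 pos [0.4715 0.3462 0.1503] q [-34.  43. -11. 102.  13.  37.  10.] F [-0.3 -0.1 -1.6] open 0.0222
tilt fix [-0.      0.0027 -0.0066] total [-0.001  -0.2867  0.2   ] rows 9 per row [-0.0001 -0.0319  0.0222]
```

View pics/l3.png

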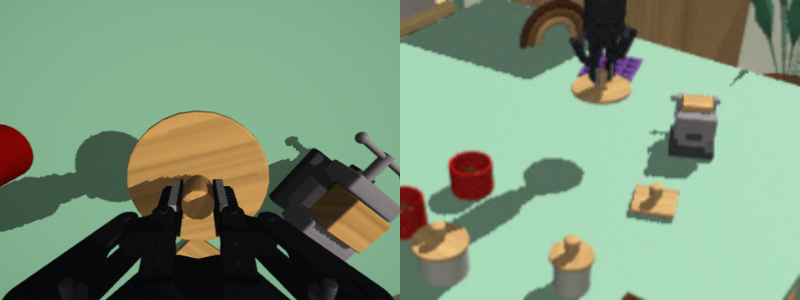

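The large lid is held level. Its underside is at about 0.127 m, above the seated knobs (0.10 m). I'll carry it to the large pot.

Request:
{"name": "servo_tool", "arguments": {"increments": [[0,0,0,0,-0.018,0.012,0],[0,0,0,0,-0.03,0.021,0],[0,0,0,0,-0.033,0.023,0],[0,0,0,0,-0.033,0.023,0],[0,0,0,0,-0.033,0.023,0]]}}

```text
clock: 17.92
ee_pos: [0.493, 0.1654, 0.1455]
eef_rot: [[-0.003, 0.452, 0.892], [-0.001, 0.892, -0.452], [-1.0, -0.002, -0.002]]
contact_force: [0.7, -0.8, -2.5]
opening: 0.0217
```

Request:
{"name": "servo_tool", "arguments": {"increments": [[0,0,0,0,-0.033,0.023,0],[0,0,0,0,-0.033,0.023,0],[0,0,0,0,-0.033,0.023,0],[0,0,0,0,-0.03,0.023,0],[0,0,0,0,-0.02,0.025,0]]}}

```text
clock: 18.33
ee_pos: [0.5281, -0.0227, 0.1452]
eef_rot: [[-0.006, 0.455, 0.891], [-0.002, 0.891, -0.455], [-1.0, -0.005, -0.004]]
contact_force: [0.3, 0.1, -2.3]
opening: 0.022
```

```bash
python3 go.py .658 -.2225 .145
```

```text
t 18.33 pos [ 0.5281 -0.0227  0.1452] q [  7.  40. -15. 111.  19.  32.  41.] F [ 0.3  0.1 -2.3] open 0.022
tilt fix [ 0.     -0.0044  0.0047] total [-0.0001 -0.1189  0.2066] rows 7 per row [-0.     -0.017   0.0295]
```

Request:
{"name": "servo_tool", "arguments": {"increments": [[0,0,0,0,-0.017,0.03,0],[0,0,0,0,-0.017,0.03,0],[0,0,0,0,-0.017,0.03,0],[0,0,0,0,-0.017,0.03,0],[0,0,0,0,-0.017,0.03,0]]}}

```text
clock: 18.75
ee_pos: [0.6256, -0.1636, 0.1449]
eef_rot: [[-0.003, 0.453, 0.892], [0.001, 0.892, -0.453], [-1.0, -0.001, -0.003]]
contact_force: [1.0, 0.7, -1.3]
opening: 0.0218
```

Request:
{"name": "servo_tool", "arguments": {"increments": [[0,0,0,0,-0.014,0.025,0],[0,0,0,0,-0.01,0.016,0],[0,0,0,0,-0.004,0.008,0],[0,0,0,0,0,0,0],[0,0,0,0,0,0,0]]}}

```text
clock: 19.17
ee_pos: [0.6561, -0.2088, 0.1448]
eef_rot: [[-0.003, 0.453, 0.892], [0.001, 0.892, -0.453], [-1.0, -0.0, -0.004]]
contact_force: [0.3, 0.5, -2.2]
opening: 0.022
```

```bash
python3 go.py .658 -.2225 .08; python3 rel.py large_lid .658 -.2225 .12 r3;python3 go.py .658 -.2225 .08
```

```text
t 19.17 pos [ 0.6561 -0.2088  0.1448] q [ 23.  51. -19.  81.  19.  51.  62.] F [ 0.3  0.5 -2.2] open 0.022
tilt fix [ 0.     -0.0036  0.0003] total [ 0.0648 -0.0113  0.0082] rows 2 per row [ 0.0324 -0.0057  0.0041]
large_lid 0.94 [200.2 212.5 247.  245.4]
t 19.32 pos [ 0.6566 -0.2073  0.1462] q [ 23.  51. -19.  81.  19.  51.  62.] F [ 0.1  0.2 -2.2] open 0.0217
tilt fix [-0.     -0.0023 -0.0005] total [ 0.0662 -0.013   0.0083] rows 2 per row [ 0.0331 -0.0065  0.0041]
```

View pics/r3.png

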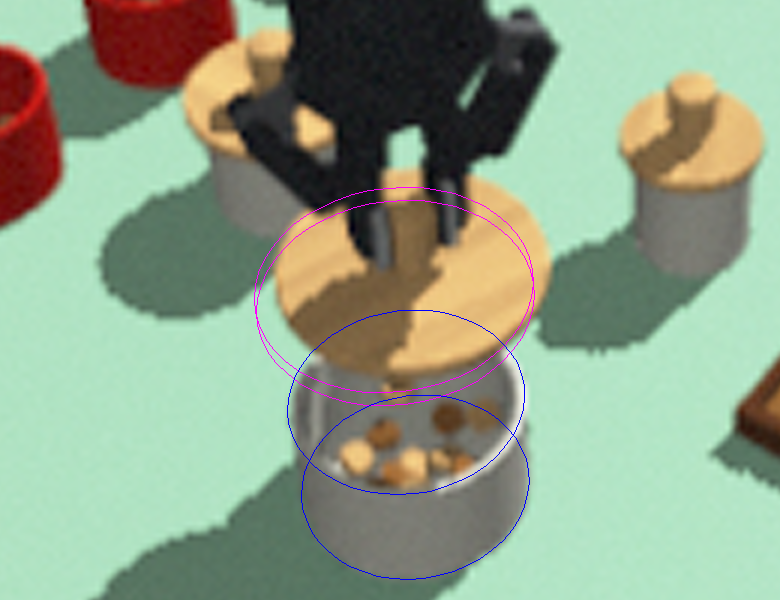

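The pot matches its overlay; the lid still needs about 15 mm sideways.

Request:
{"name": "servo_tool", "arguments": {"increments": [[0,0,0,0.01,-0.0065,0.004,0],[0,0,0,0.02,-0.0065,0.0043,0],[0,0,0,0.015,0,0,0],[0,0,0,0,0,0,0],[0,0,0,0,0,0,0]]}}

```text
clock: 19.73
ee_pos: [0.6579, -0.2242, 0.1006]
eef_rot: [[-0.003, 0.452, 0.892], [0.001, 0.892, -0.452], [-1.0, -0.0, -0.003]]
contact_force: [-0.3, 0.4, -1.6]
opening: 0.0219
```

```bash
python3 rel.py large_lid .658 -.2225 .077 r3b;python3 go.py .658 -.2225 .08
```

```text
large_lid 0.94 [200.8 227.6 242.6 260.9]
t 19.88 pos [ 0.6599 -0.2242  0.1031] q [ 24.  54. -18.  81.  20.  47.  62.] F [ 0.3  0.3 -1.4] open 0.022
tilt fix [ 0.     0.002 -0.001] total [ 0.023   0.0006 -0.0025] rows 1 per row [ 0.023   0.0006 -0.0025]
```

View pics/r3b.png

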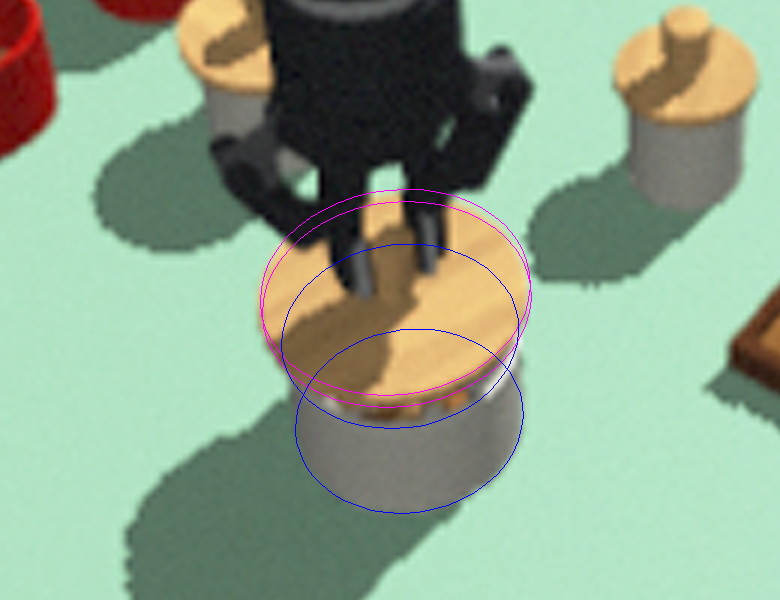

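Both match within about 2 mm. I'll lower and seat the lid.

Request:
{"name": "servo_tool", "arguments": {"increments": [[0,0,0,0.012,0.0005,-0.0015,0],[0,0,0,0.008,0,0,0],[0,0,0,0.003,0,0,0],[0,0,0,0,0,0,0],[0,0,0,0,0,0,0]]}}

```text
clock: 20.3
ee_pos: [0.6576, -0.2233, 0.0784]
eef_rot: [[-0.001, 0.452, 0.892], [0.0, 0.892, -0.452], [-1.0, -0.0, -0.001]]
contact_force: [0.2, -0.2, -2.1]
opening: 0.0219
```

```bash
python3 go.py .659 -.223 .0777
```

```text
t 20.3 pos [ 0.6576 -0.2233  0.0784] q [ 24.  56. -18.  82.  21.  45.  62.] F [ 0.2 -0.2 -2.1] open 0.0219
tilt fix [-0.     -0.0006  0.    ] total [0.0007 0.0009 0.0012] rows 1 per row [0.0007 0.0009 0.0012]
```

Request:
{"name": "servo_tool", "arguments": {"increments": [[0,0,0,0.001,0,0,0],[0,0,0,0.001,0,0,0],[0,0,0,0,0,0,0]]}}

```text
clock: 20.55
ee_pos: [0.6577, -0.2234, 0.0783]
eef_rot: [[-0.0, 0.453, 0.892], [-0.0, 0.892, -0.453], [-1.0, -0.0, -0.0]]
contact_force: [-4.0, 0.7, 9.7]
opening: 0.022
```

Request:
{"name": "servo_tool", "arguments": {"increments": [[0,0,0,0,0,0,0.6],[0,0,0,0,0,0,0.6],[0,0,0,0,0,0,0.6],[0,0,0,0,0,0,1],[0,0,0,0,0,0,1]]}}

```text
clock: 20.97
ee_pos: [0.6578, -0.2235, 0.0766]
eef_rot: [[-0.0, 0.453, 0.892], [0.0, 0.892, -0.453], [-1.0, 0.0, -0.0]]
contact_force: [0.3, 0.1, 0.6]
opening: 0.0734
```

Request:
{"name": "servo_tool", "arguments": {"increments": [[0,0,0,-0.01,0,0,1],[0,0,0,-0.025,0,0,1],[0,0,0,-0.035,0,0,1],[0,0,0,-0.035,0,0,1],[0,0,0,-0.03,0,0,1]]}}

```text
clock: 21.38
ee_pos: [0.6583, -0.2234, 0.215]
eef_rot: [[0.002, 0.453, 0.892], [-0.0, 0.892, -0.453], [-1.0, 0.001, 0.002]]
contact_force: [-0.4, 0.3, -0.4]
opening: 0.0855
```

Request:
{"name": "servo_tool", "arguments": {"increments": [[0,0,0,0,0.025,0,1],[0,0,0,0,0.03,0,1],[0,0,0,0,0.03,0,1],[0,0,0,0,0.03,0,1],[0,0,0,0,0.01,0,1]]}}

```text
clock: 21.8
ee_pos: [0.7163, -0.1045, 0.2129]
eef_rot: [[0.002, 0.447, 0.895], [0.006, 0.895, -0.447], [-1.0, 0.006, -0.0]]
contact_force: [-0.4, 1.3, 0.6]
opening: 0.0852
```

```bash
python3 rel.py large_lid .658 -.223 .055 r3c;python3 - <<'E'
from fit import *
b=manip.grab_frame("scene")[:,:,::-1].copy()
t=manip.grab_frame("top")[:,:,::-1].copy()
P={"small":(.664,-.017),"medium":(.475,-.114),"large":(.658,-.2225)}
for k,(x,y) in P.items():
  for c in("scene","top"):
    manip.grab_frame(c) if 0 else None
  o=k+"_lid"
  for r in manip.masks_of(o,"top"):
    print(o,np.round(r["box"]),fit("top",o,r["mask"].astype(np.float32),np.array([x,y]),.055))
cv2.imwrite("pics/end.png",cv2.resize(b[60:350,80:370],(600,600)))
cv2.imwrite("pics/endt.png",cv2.resize(t[80:310,50:450],(800,460)))
E
python3 go.py .6 .1 .2
```

```text
large_lid 0.6 [201.3 228.4 244.8 268.6]
large_pot 0.72 [203.1 259.7 241.1 275.3]
large_pot 0.38 [200.2 230.4 245.7 268. ]
small_lid [248. 153. 269. 181.] (array([ 0.6608, -0.0159]), np.float64(0.9256075024604797))
small_lid [306. 172. 315. 184.] (array([ 0.664, -0.017]), np.float64(0.0))
medium_lid [279. 219. 311. 252.] (array([ 0.4728, -0.1152]), np.float64(0.9682909846305847))
large_lid [311. 148. 332. 189.] (array([ 0.6535, -0.2113]), np.float64(0.4229075014591217))
t 22.2 pos [ 0.7138 -0.1147  0.212 ] q [ 14.  50. -19.  71.  17.  62.  56.] F [-0.4 -0.1 -0.2] open 0.0855
tilt fix [-0.      0.0003  0.0014] total [ 0.0117  0.1393 -0.199 ] rows 7 per row [ 0.0017  0.0199 -0.0284]
```

View pics/r3c.png

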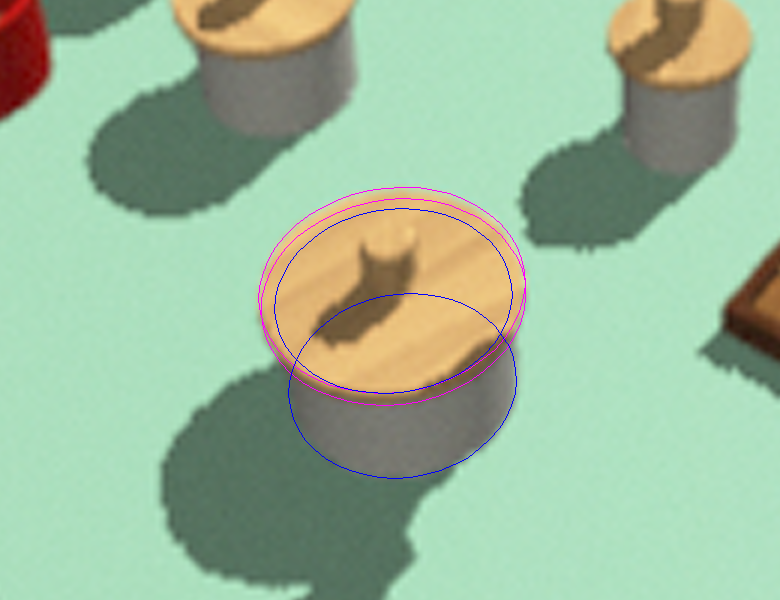

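View pics/end.png

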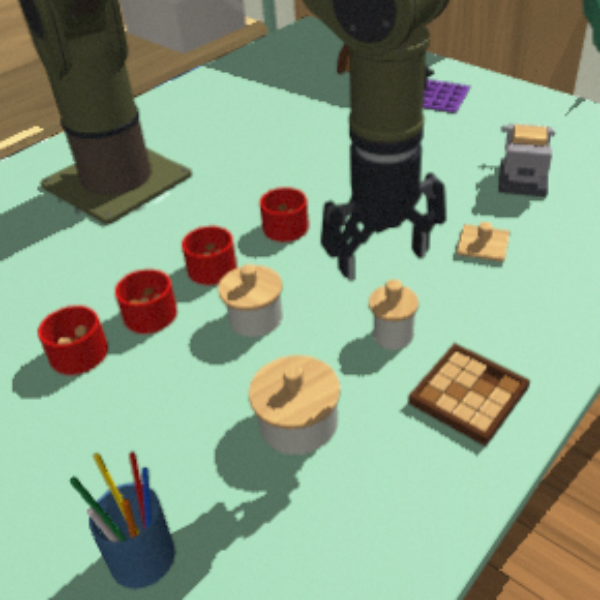

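View pics/endt.png

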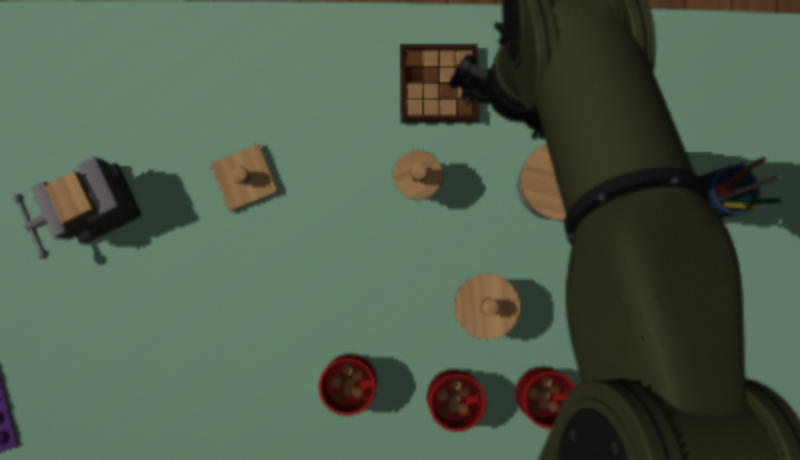

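All three lids sit level on their own white pots. The bystanders look undisturbed, and the gripper is open and clear at 0.21 m. Handing in.

```bash
python3 -c "
from cell import manip
print(manip.close_job(), manip.read_state()['clock'])"
```

```text
the job is handed in; nothing more can be done
the job is handed in; nothing more can be done
```

All three lids are on: small, then medium, then large, each on the white pot of its own size. The job was handed in at about 22 s with the gripper open and clear of everything. It gave no verdict.

- **Seating:** In the last scene pictures all three lids look level on their rims. For the medium and large lids, a model drawn seated concentric on the pot matched the picture to about 2 mm. From the top, the small and medium lids fit within about 4 mm of the pot centres I had measured, inside the 10 mm play.
- **Forces:** The highest force I read was about 11 N, while seating the large lid.
- **Other things:** The red pots, square lid, tile puzzle, pencil pot and vise look unmoved, but I judged that by eye from the pictures.
- **Checks that failed or disagreed:**
  - The arm hid most of the large lid in the final top view, so that fit is useless (overlap 0.42). Its seating rests on the scene view alone.
  - The opening on the knobs read 22 mm, where the knob head is given as 24 mm. All three grips still held.
  - My first position fits were off by about a pixel because of a bug in my code. I fixed it before moving the arm.

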